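# Fasten the lid-rest arm to its base with the thumbscrew

### The job

Put the pan-lid rest together. Lift its arm out of the wooden rack, where it stands on edge, lay it flat on the worktop with its fin upward and let go; then take it by the fin and lay it in the channel of the steel base, slot over slot. Find by feel where the two slots line up, push the thumbscrew down through both until its flange lies flat on the arm, give it a quarter turn so that its wing lies across the arm, and let go; leave the tin, soap, tea light and packet where they are.

Things in the scene. Friction and masses are not known exactly. Their poses are not given: they have to be found in the camera images.
- lid_arm: The arm: bare aluminium strap 130 x 50 x 8 mm (its x, y, z), origin at the centre of its underside, with a fin standing on it. x runs from the slot end to the fin end, z is the way the fin points. About 0.14 kg, centre of mass 9 mm from the middle towards the fin. Tipped about its lower long edge 25 degrees or more to the side away from the fin and let go, it falls flat, fin up.
- strap_mid (a point): Centre of the arm's strap, 4 mm from its underside; axes as lid_arm. The fin stands 35 mm from here towards +x, the slot 35 mm towards -x. At the start the arm stands on its 130 mm edge in the rack: its y points up and its fin (z) level, away from the robot; this point is then 25 mm and the strap's upper edge 50 mm above the worktop.
- strap_fin (a point): Centre of the arm's fin, 27 mm from the strap's mid-plane; axes as lid_arm. The fin is a plate 8 mm thick along x and 50 mm wide along y; its free edge lies 23 mm from here along +z, the strap's top face 23 mm along -z.
- strap_slot (a point): Centre of the arm's slot, in the strap's top face (the fin side); axes as lid_arm. The slot goes through the 8 mm strap; it is 22 mm long along x and 10 mm wide along y.
- rack: Fixed wooden rack, origin on the worktop at the middle of the arm's length; its x points away from the robot. Its groove, 11 mm wide, runs along its y; the walls are 18 mm high and reach from 68 mm on its -y side (closed by a bar) to 12 mm on its +y side; open at the top. The arm's x points along rack +y and its z along rack +x.
- base: Fixed steel channel, origin on the worktop under its middle; x along the channel, y across, z up. 116 mm long, 54 mm wide between the cheeks, which rise 6 mm above the plate inside it. That plate is 6 mm thick, hollow below, upper face at 40 mm. The arm lies on it with its fin end towards +x (the other way round it tips off).
- base_mid (a point): Point 40 mm up in the plate's upper face, 20 mm to the -x side of the base's middle; axes as base. The plate's one slot (22 mm along x, 10 mm along y) is centred across, but along x it was clamped anywhere within 6 mm either side of this point and its place is not reported: feel for it with the screw's foot, which standing in the arm's slot drags the arm along.
- screw: Steel quarter-turn thumbscrew, about 0.04 kg; origin at the flange's underside, z up its axis, x along the wing and the crossbar. Round flange 30 mm across and 4 mm thick, 6 mm shank below, at its foot a rounded crossbar 18 mm long (x) and 6 mm thick, 15.5 to 21.5 mm below the origin. At the start it stands upright in the block, at any yaw.
- screw_wing (a point): Centre of the screw's flat wing, 19 mm above the flange's underside; axes as screw. Wing 26 mm in x, 8 mm in y, from 15 mm below to 15 mm above this point. The screw drops through both slots only with its wing in line with the channel, and locks under the plate when turned a quarter, either way.
- screw_seat (a point): Centre of the underside of the screw's flange; axes as screw. Fully down, it lies in the top face of the arm, 48 mm above the worktop.
- screw_block: Fixed wooden block 60 x 60 x 30 mm, origin under its centre, with an upright hole 21 mm wide in which the screw stands, its flange on the block's top.
- tin_2: Bystander: low round tin, 86 mm across, 40 mm high; origin under its centre.
- soap_1: Bystander: bar of soap, 58 x 84 x 26 mm; origin under its centre.
- candle_1: Bystander: tea light, 38 mm across, 15 mm high; origin under its centre.
- packet_1: Bystander: flat packet, 66 x 147 x 13 mm; origin under its centre.

How it is judged:
By the outcome, as a careful person would: the job done as asked, in the order asked, and still so for the second after the job is handed in, with the robot touching nothing.
It also fails if it takes over 72 s, if anything falls off the work surface, if the arm or the gripper's body presses on something with over 40 N, if the wrist force passes 120 N, or if a joint passes its speed limit or range.

### The arm

A 6-joint arm with a two-finger parallel gripper is mounted at the origin on a cart in front of the work surface, level with it; the furniture and walls round the work are solid. World frame = base frame: x ahead of the robot, y to its left, z up, the work surface at z = 0. Lengths are in m, angles in rad, forces in N, time in s.
With the tool pointing down it reaches from about 0.35 to 0.925 m from the base axis. Payload 6.4 kg.
Tool frame: the origin (TCP) lies at the very end of the fingers, on their centre line; the grasp point (between the pads) lies 19 mm behind it; y points along the fingers, x is the direction in which the jaws open and shut, and the axes are right-handed (so a half turn about y gives the same grasp; the last joint's range is limited). The gripper opens to 94 mm and grips with 3 to 60 N. Pads are 16 mm wide; open, the fingers measure 119 mm over their backs; the gripper's body (75 mm by 177 mm) begins 78 mm behind the grasp point.
Start: joints at [1.014, 0.245, 1.558, -0, 1.339, -0.174], TCP at [0.243, 0.603, 0.205] pointing down, gripper open.
Joint ranges: [-3.13, 3.13], [-1.02, 2.26], [0.13, 2.54], [-0.95, 4.09], [0.21, 2.88], [-2.74, 2.74]. Speed limits (rad/s): [2.57, 2.57, 3.14, 3.14, 3.14, 3.14].

### API

Orientations are given as a rotation vector (axis times angle).
In Python, from rig import env gives the robot as it stands.
- The arm moves only by the shell command python3 -m inch 'ROWS' [FORCE]. ROWS is JSON, a list that holds one entry, the list of rows, each a list of 7 numbers: the turn, a rotation vector about the tool's x, y, z in degrees, then the shift along the tool's x, y, z in mm, then the opening, from -1 (shut) to 1 (fully open). In form: [[[rx, ry, rz, x, y, z, gripper], ...]]. A call has 1 to 8 rows; each row is the pose to reach, as a shift and turn from the pose commanded when the call began, along the tool's axes at that moment; what a row does not reach only later rows make up. A row lasts 1/8 s, in which the tool goes at most 62.5 mm and 10.7 degrees, less where a joint would pass 70% of its speed; a pose out of reach is approached as far as the arm can. A call with a gripper value outside its range is refused whole. The fingers move at their own pace and stop on an object; FORCE is the grip in N (left out, the last holds). Time passes only in rows, so rows that repeat a pose let the fingers close. It gives the time, the measured TCP pose, the force and the opening at its end, in the units of the state.
- env.get_state(): the state, without advancing time (a new reading comes with each control period).
- env.get_image(name): name is "scene" or "top" or "wrist"; returns the picture (480x640x3 uint8, red, green, blue); there is no depth.
- env.get_calibration(name): a dict with "fx", "fy", "cx", "cy" (pixels), "rvec" (rotation vector, rad) and "tvec" (3), from world to camera coordinates, as OpenCV has them; the wrist camera has in their place "hand_eye" (4x4, takes a point from camera to tool coordinates, whose origin is the TCP and whose axes are the tool frame's). Camera axes: x right, y down, z forward; pixel columns grow to the right and rows downward; lengths in m; the calibration is good to about 2 mm. The wrist camera is an equidistant fisheye: a pixel r from the principal point sees the ray r / f radians off the axis. A picture is of the moment at which its call begins: read the wrist's pose just before it. get_calibration takes no time and is no camera call.
- env.finish_job(): hands the job in, once; it reports no verdict.
The state is a dict: "clock": time; "q": joint angles; "qd": joint speeds; "tau": joint torques, N m; "eef_pos": TCP position; "tcp_rot": TCP orientation; "force": force on the tool from outside, world axes, zero at the start; "wrist_torque": the same for the moment, N m; "grip_width": opening from 0.0 (shut) to 1.0 (fully open).
Only numpy, scipy, OpenCV 4.12 (cv2) and the standard library are available. Lean on these libraries where they do the work, as an engineer would, in place of code of your own. Each camera call takes 0.05 s, during which the arm holds its last target. There are 200 camera calls.

## Working session

There is one attempt and no reset: what is moved stays moved. The work goes in short steps, Python scripts to look and compute and a shell command to move; the robot and the scene stay as the last step left them, time stands still between calls to the robot, and variables do not carry over. Pictures are saved under pics/ and viewed, about 8 in all and at most 12, crops included, and the job is handed in when it is done.

```bash
ls; mkdir -p pics; python3 - <<'E'
from rig import env
import cv2,numpy as np
s=env.get_state();print({k:np.round(v,3) for k,v in s.items()})
for n in ["top","scene"]:
    cv2.imwrite(f"pics/{n}0.png",env.get_image(n)[:,:,::-1])
for n in ["top","scene","wrist"]: print(n,env.get_calibration(n))
E
```

```text
pics
{'clock': np.float64(0.0), 'q': array([ 1.014,  0.246,  1.559, -0.   ,  1.339, -0.174]), 'qd': array([ 0.002, -0.002,  0.001, -0.001,  0.   ,  0.   ]), 'tau': array([ 0.0000e+00, -4.1582e+01, -3.1461e+01,  6.9000e-02,  3.3000e-02,
       -0.0000e+00]), 'eef_pos': array([0.242, 0.602, 0.204]), 'tcp_rot': array([-1.367, -0.921,  0.924]), 'force': array([-0.136, -0.235, -1.144]), 'wrist_torque': array([-0.016, -0.038, -0.035]), 'grip_width': np.float64(0.995)}
top {'fx': 502.39195469950215, 'fy': 502.39195469950215, 'cx': 310.2838517331055, 'cy': 241.71594687996406, 'rvec': array([ 2.17239123, -2.13623547,  0.13160368]), 'tvec': array([-0.0457857 ,  0.50543973,  1.03995583])}
scene {'fx': 460.0175827480578, 'fy': 460.0175827480578, 'cx': 326.25791080741146, 'cy': 246.23662457465855, 'rvec': array([ 2.13549804, -0.997764  ,  0.41357499]), 'tvec': array([-0.3340588 ,  0.31368338,  0.79062381])}
wrist {'fx': 371.64829954431775, 'fy': 371.64829954431775, 'cx': 312.8891094317224, 'cy': 236.4374375192148, 'hand_eye': array([[ 9.99998452e-01, -1.04424101e-03, -1.41651437e-03,
         5.41845745e-04],
       [ 1.05616616e-03, -2.87721420e-01,  9.57713563e-01,
        -1.79913491e-01],
       [-1.40764530e-03, -9.57713576e-01, -2.87719871e-01,
         8.39702766e-02],
       [ 0.00000000e+00,  0.00000000e+00,  0.00000000e+00,
         1.00000000e+00]])}
```

View pics/top0.png

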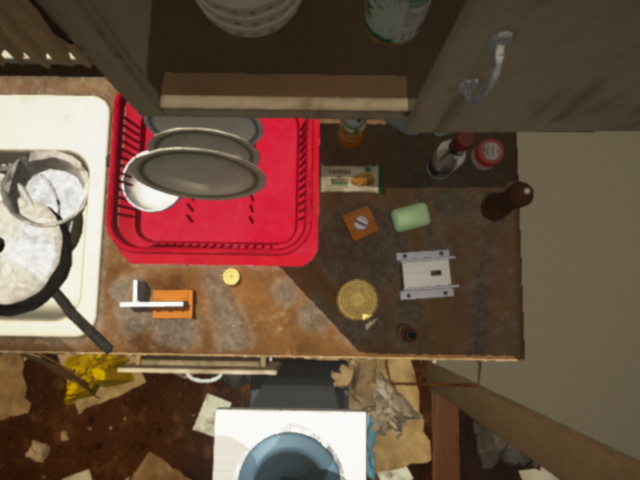

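View pics/scene0.png

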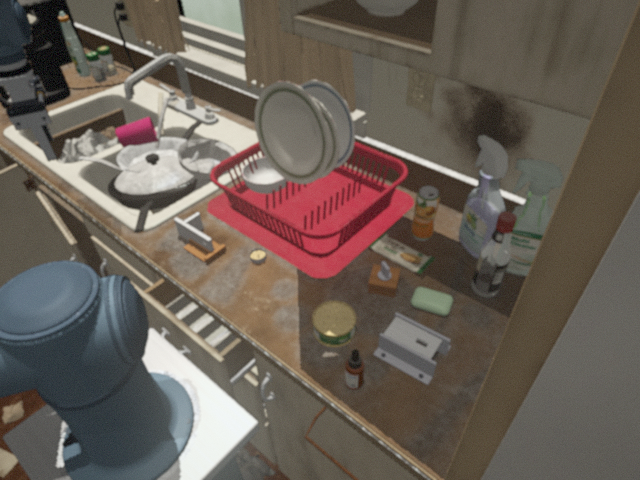

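The top view shows the rack and arm at about (158,303) with the fin to the left, the screw block at (361,223) and the base at (427,274) with its plate slot near (436,272). The tin is at (357,299), the soap at (410,217), the candle at (231,277) and the packet at (352,179). Next I'll enlarge the relevant areas.

```bash
cat > h.py <<'E'
import numpy as np,cv2
from rig import env
from scipy.spatial.transform import Rotation as R
def bp(n,uv,z):
    c=env.get_calibration(n);M=R.from_rotvec(c["rvec"]).as_matrix();t=np.array(c["tvec"])
    o=-M.T@t; d=M.T@np.array([(uv[0]-c["cx"])/c["fx"],(uv[1]-c["cy"])/c["fy"],1])
    return o+d*(z-o[2])/d[2]
def pr(n,p):
    c=env.get_calibration(n);M=R.from_rotvec(c["rvec"]).as_matrix()
    q=M@np.array(p)+c["tvec"];return np.array([c["fx"]*q[0]/q[2]+c["cx"],c["fy"]*q[1]/q[2]+c["cy"]])
def wpr(p,s):  # world point -> wrist pixel
    c=env.get_calibration("wrist");T=np.eye(4);T[:3,:3]=R.from_rotvec(s["tcp_rot"]).as_matrix();T[:3,3]=s["eef_pos"]
    q=np.linalg.inv(T@c["hand_eye"])@np.append(p,1);q=q[:3];r=np.hypot(q[0],q[1]);th=np.arctan2(r,q[2])
    return np.array([c["cx"]+c["fx"]*th*q[0]/r,c["cy"]+c["fy"]*th*q[1]/r])
def wbp(uv,z,s):
    c=env.get_calibration("wrist");T=np.eye(4);T[:3,:3]=R.from_rotvec(s["tcp_rot"]).as_matrix();T[:3,3]=s["eef_pos"]
    a=np.array([uv[0]-c["cx"],uv[1]-c["cy"]])/c["fx"];th=np.hypot(*a)
    d=np.append(a/th*np.sin(th),np.cos(th));H=T@c["hand_eye"];d=H[:3,:3]@d;o=H[:3,3]
    return o+d*(z-o[2])/d[2]
def to_tool(p,axes,s=None):
    """shift (mm) and turn (deg) in tool axes to reach TCP p with matrix axes"""
    s=s or env.get_state();M=R.from_rotvec(s["tcp_rot"]).as_matrix()
    return np.round(M.T@(np.array(p)-s["eef_pos"])*1000,1),np.round(R.from_matrix(M.T@axes).as_rotvec(degrees=True),1)
E
python3 - <<'E'
from h import *
s=env.get_state();print(np.round(R.from_rotvec(s["tcp_rot"]).as_matrix(),3))
im=cv2.imread("pics/top0.png")
a=cv2.resize(im[262:336,108:248],None,fx=5.6,fy=5.6,interpolation=cv2.INTER_CUBIC)[:, :784]
b=cv2.resize(im[198:308,335:465],None,fx=5,fy=5,interpolation=cv2.INTER_CUBIC)
cv2.imwrite("pics/a.png",a);cv2.imwrite("pics/b.png",b)
for uv,z in [((158,303),.05),((427,274),.04),((361,223),.03),((436,272),.04)]: print(bp("top",uv,z))
E
```

```text
[[ 0.374 -0.001 -0.928]
 [ 0.928 -0.001  0.374]
 [-0.002 -1.     0.   ]]
[0.37095171 0.2751534  0.05      ]
[ 0.44088788 -0.28338864  0.04      ]
[ 0.54866716 -0.14545142  0.03      ]
[ 0.44540444 -0.30231877  0.04      ]
```

View pics/a.png

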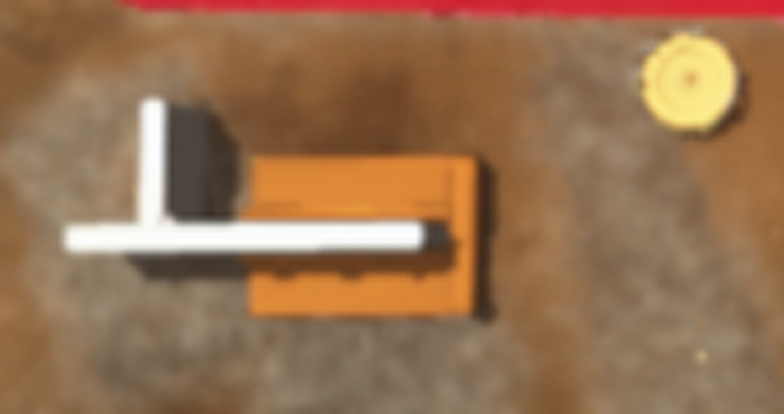

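View pics/b.png

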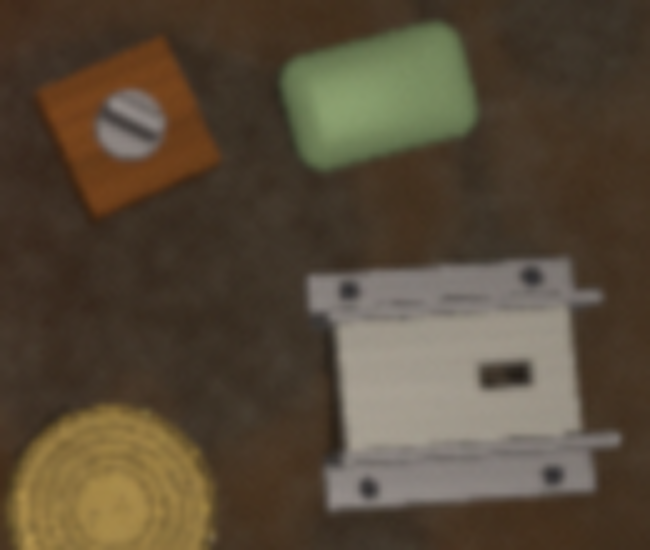

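Crop a (scale 5.6, offset 108,262): the strap's upper edge runs from (66,238) to (422,237), with the fin at x=152 reaching to (152,100). Crop b (scale 5, offset 335,198): the screw is at (130,124), the plate slot at (505,375), the upper cheek runs from (318,315) to (600,296), and the lower from (330,462) to (618,437).

```bash
python3 - <<'E'
from h import *
A=lambda u,v:(108+u/5.6,262+v/5.6);B=lambda u,v:(335+u/5,198+v/5)
for k,uv,z in [("strapL",A(66,238),.05),("strapR",A(422,237),.05),("fintip",A(152,100),.05),("finroot",A(152,222),.05),("rackwall",A(250,236),.018),("candle",A(690,83),.015),
 ("screw",B(130,124),.034),("wingA",B(98,108),.063),("wingB",B(163,140),.063),("slot",B(505,375),.04),("cu0",B(318,315),.046),("cu1",B(600,296),.046),("cl0",B(330,462),.046),("cl1",B(618,437),.046),
 ("pl",B(343,388),.04),("pr",B(574,370),.04),("tray",(270,266),0),("traycorner",(318,262),0),("tin",(357,299),.04),("block",B(128,127),.03)]:
  print(k,np.round(bp("top",uv,z)*1000,1))
# grasp of strap
c=(bp("top",A(66,238),.05)+bp("top",A(422,237),.05))/2
x=bp("top",A(66,238),.05)-bp("top",A(422,237),.05);x/=np.linalg.norm(x)
print(c,np.degrees(np.arctan2(x[1],x[0])))
p=c+.009*x;p[2]=.022
y=np.array([0,0,-1.])
for zz in(x,-x):
  M=np.column_stack([np.cross(y,zz),y,zz]);print(np.round(p,4),to_tool(p,M))
E
```

```text
strapL [366.5 354.   50. ]
strapR [369.1 222.6  50. ]
fintip [417.9 325.3  50. ]
finroot [372.9 322.6  50. ]
rackwall [368.3 296.2  18. ]
candle [429.4 131.4  15. ]
screw [ 548.4 -145.1   34. ]
wingA [ 550.1 -128.9   63. ]
wingB [ 537.1 -156.    63. ]
slot [ 443.3 -302.3   40. ]
cu0 [ 466.7 -222.9   46. ]
cu1 [ 476.7 -341.1   46. ]
cl0 [ 405.5 -227.6   46. ]
cl1 [ 417.9 -347.4   46. ]
pl [ 436.7 -234.3   40. ]
pr [ 445.9 -331.3   40. ]
tray [455.2  49.9   0. ]
traycorner [465.8 -54.8   0. ]
tin [ 386.3 -136.8   40. ]
block [ 547.8 -144.6   30. ]
[0.36783489 0.28829786 0.05      ] 91.13163189323313
[0.3677 0.2973 0.022 ] (array([-236.1,  182.8, -230.2]), array([ 0. , 66.9, -0.1]))
[0.3677 0.2973 0.022 ] (array([-236.1,  182.8, -230.2]), array([-1.000e-01, -1.131e+02, -0.000e+00]))
```

```bash
python3 -m inch '[[[0,67,0,-236,95,-230,-0.15],[0,67,0,-236,95,-230,-0.15],[0,67,0,-236,95,-230,-0.15],[0,67,0,-236,95,-230,-0.15],[0,67,0,-236,95,-230,-0.15],[0,67,0,-236,95,-230,-0.15],[0,67,0,-236,95,-230,-0.15],[0,67,0,-236,95,-230,-0.15]]]' 40
python3 - <<'E'
from h import *
s=env.get_state();im=env.get_image("wrist");print(np.round(s["q"],3),s["eef_pos"],np.round(R.from_rotvec(s["tcp_rot"]).as_matrix(),3))
cv2.imwrite("pics/w1.png",im[:,:,::-1])
for p in [(.3665,.354,.05),(.369,.2226,.05),(.418,.325,.05)]: print(wpr(p,s))
E
```

```text
clock: 1.1
eef_pos: [0.3679, 0.2977, 0.1101]
tcp_rot: [-1.571, -0.014, 0.015]
force: [0.5, -0.2, -0.9]
grip_width: 0.427
[ 0.44  -0.063  2.074  0.     1.131  0.422] [0.36788636 0.29771459 0.11014888] [[ 1.    -0.001 -0.018]
 [ 0.018 -0.     1.   ]
 [-0.001 -1.    -0.   ]]
[311.95484333 171.22480035]
[312.45055569 345.83703089]
[387.73932128 216.25614538]
```

View pics/w1.png

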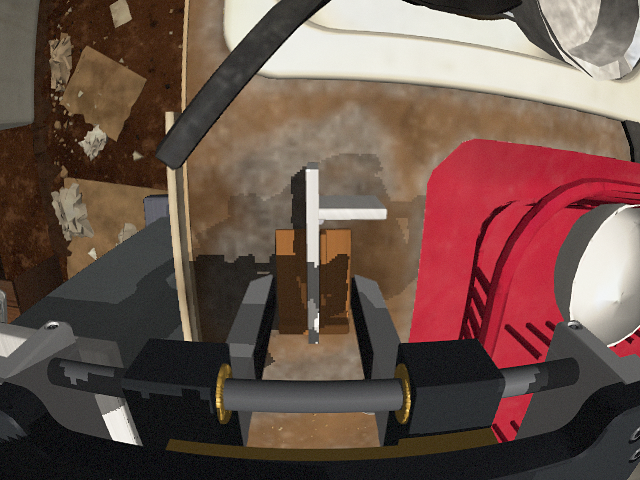

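The wrist view shows the strap's edge from (312,167) to (316,342) and the fin to (386,213). That is within about 4 px of the prediction, so I'll descend and grip.

```bash
python3 -m inch '[[[0,-1,0,1,50,0,-0.15],[0,-1,0,1,88,0,-0.15],[0,-1,0,1,88,0,-0.15],[0,-1,0,1,88,0,-1],[0,-1,0,1,88,0,-1],[0,-1,0,1,88,0,-1],[0,-1,0,1,88,0,-1],[0,-1,0,1,88,0,-1]]]' 40
python3 -m inch '[[[0,0,0,0,-20,0,-1],[0,0,0,0,-50,0,-1],[0,0,0,0,-90,0,-1],[0,0,0,0,-90,0,-1]]]' 40
python3 - <<'E'
from h import *
s=env.get_state()
print(np.round(s["q"],3),s["eef_pos"],np.round(R.from_rotvec(s["tcp_rot"]).as_matrix(),3))
# target: strap center (x0,.01), tilt 35 about arm x
M=R.from_rotvec(s["tcp_rot"]).as_matrix()
M2=R.from_euler('y',-35,degrees=True).as_matrix()@np.column_stack([[1,0,0],[0,0,-1],[0,1,0]])
t=np.radians(35);low=np.array([.425,.019,0.0]);up=np.array([-np.sin(t),0,np.cos(t)]);nrm=np.array([np.cos(t),0,np.sin(t)])
p=low+.022*up+.004*nrm; print(p,to_tool(p+[0,0,.08],M2),to_tool(p,M2))
E
```

```text
clock: 2.15
eef_pos: [0.3691, 0.2985, 0.0234]
tcp_rot: [-1.57, -0.028, 0.028]
force: [-2.4, -1.2, 6.7]
grip_width: 0.084
clock: 2.65
eef_pos: [0.3712, 0.2992, 0.1154]
tcp_rot: [-1.568, -0.034, 0.023]
force: [0.4, 0.9, -3.4]
grip_width: 0.085
[ 0.44  -0.068  2.068 -0.     1.134  0.404] [0.37121399 0.29916694 0.11539014] [[ 0.999  0.006 -0.036]
 [ 0.036  0.003  0.999]
 [ 0.007 -1.     0.003]]
[0.41565793 0.019      0.02031565] (array([  34.2,   14.5, -281.6]), array([ -0.8,   2. , -34.6])) (array([  33.7,   94.5, -281.8]), array([ -0.8,   2. , -34.6]))
```

```bash
python3 -m inch '[[[0,0,0,20,0,-60,-1],[0,2,-10,34,0,-120,-1],[0,2,-20,34,10,-180,-1],[-0.8,2,-30,34,14,-240,-1],[-0.8,2,-34.6,34,14,-281,-1],[-0.8,2,-34.6,34,14,-281,-1],[-0.8,2,-34.6,34,14,-281,-1],[-0.8,2,-34.6,34,14,-281,-1]]]' 40
python3 - <<'E'
from h import *
s=env.get_state()
print(np.round(s["q"],3),s["eef_pos"],np.round(R.from_rotvec(s["tcp_rot"]).as_matrix(),3))
M=R.from_rotvec(s["tcp_rot"]).as_matrix()
a=35;M2=R.from_euler('y',-a,degrees=True).as_matrix()@np.column_stack([[1,0,0],[0,0,-1],[0,1,0]])
t=np.radians(a);low=np.array([.425,.019,0.0]);up=np.array([-np.sin(t),0,np.cos(t)]);nrm=np.array([np.cos(t),0,np.sin(t)])
p=low+.0234*up+.004*nrm; print(p,to_tool(p,M2))
E
```

```text
clock: 3.65
eef_pos: [0.4506, 0.0191, 0.1085]
tcp_rot: [-1.531, -0.456, -0.461]
force: [-7.9, -8.5, 12.0]
grip_width: 0.08
[-0.315 -0.55   2.535  0.285  0.612 -0.501] [0.45060846 0.01908475 0.10845656] [[ 0.834  0.552  0.006]
 [-0.    -0.01   1.   ]
 [ 0.552 -0.834 -0.008]]
[0.41485492 0.019      0.02146246] (array([-77.8,  52.8,   0.4]), array([ 0.6,  0. , -1.5]))
```

The arm hits its elbow limit leaning back at this small radius. I'll use the free patch between tin, block, tray and base at about (0.465,-0.14), which has more radius, and first check its limits.

```bash
python3 - <<'E'
from h import *
s=env.get_state();print(s["force"],s["eef_pos"])
B=lambda u,v:(335+u/5,198+v/5)
for k,uv,z in [("blk low",B(95,218),.03),("blk right",B(220,160),.03),("flangeTL",B(308,275),0),("traytop corner",(318,262),0),("tray right",(320,200),0)]: print(k,np.round(bp("top",uv,z),4))
a=30;ya=3
M2=R.from_euler('z',ya,degrees=True).as_matrix()@R.from_euler('y',-a,degrees=True).as_matrix()@np.column_stack([[1,0,0],[0,0,-1],[0,1,0]])
low=np.array([.491,-.141,0.0])+.0095*M2[:,2]
p=low-.0234*M2[:,1]+.004*M2[:,0]
print(p)
for h in (.15,.03,.0): print(h,to_tool(p+[0,0,h],M2))
E
```

```text
[-7.91996887 -8.51660562 11.97582203] [0.45060846 0.01908475 0.10845656]
blk low [ 0.5082 -0.1307  0.03  ]
blk right [ 0.5341 -0.1841  0.03  ]
flangeTL [ 0.4884 -0.2266  0.    ]
traytop corner [ 0.4658 -0.0548  0.    ]
tray right [ 0.6039 -0.0571  0.    ]
[ 0.4822782  -0.13194405  0.02226499]
0.15 (array([  61.6,  -34.2, -151.4]), array([ 2.2, -2.6,  3.5]))
0.03 (array([  -4.6,   65.8, -150.4]), array([ 2.2, -2.6,  3.5]))
0.0 (array([ -21.2,   90.9, -150.1]), array([ 2.2, -2.6,  3.5]))
```

```bash
python3 -m inch '[[[0,0,0,33,-50,0,-1],[2.2,-2.6,3.5,62,-34,-50,-1],[2.2,-2.6,3.5,62,-34,-100,-1],[2.2,-2.6,3.5,62,-34,-151,-1],[2.2,-2.6,3.5,62,-34,-151,-1],[2.2,-2.6,3.5,62,-34,-151,-1]]]' 40
cat > place.py <<'E'
from h import *
s=env.get_state();im=env.get_image("wrist");cv2.imwrite("pics/w2.png",im[:,:,::-1])
print(np.round(s["q"],3),s["force"],s["eef_pos"])
a=30;ya=3
M2=R.from_euler('z',ya,degrees=True).as_matrix()@R.from_euler('y',-a,degrees=True).as_matrix()@np.column_stack([[1,0,0],[0,0,-1],[0,1,0]])
low=np.array([.491,-.141,0.0])+.0095*M2[:,2]
p=low-.0234*M2[:,1]+.004*M2[:,0]
for h in (.15,.03,.0): print(h,to_tool(p+[0,0,h],M2))
E
python3 place.py
```

```text
clock: 4.4
eef_pos: [0.4806, -0.1285, 0.1674]
tcp_rot: [-1.511, -0.444, -0.36]
force: [1.0, 0.2, -1.1]
grip_width: 0.082
[-0.692 -0.4    2.305  0.449  0.899 -0.969] [ 1.02521234  0.17168613 -1.08656568] [ 0.48059316 -0.12848611  0.16739536]
0.15 (array([ 3.3, -3.3, -4. ]), array([-0.5,  0.1, -0.5]))
0.03 (array([-55.9, 101.1,  -4.8]), array([-0.5,  0.1, -0.5]))
0.0 (array([-70.7, 127.2,  -5. ]), array([-0.5,  0.1, -0.5]))
```

View pics/w2.png

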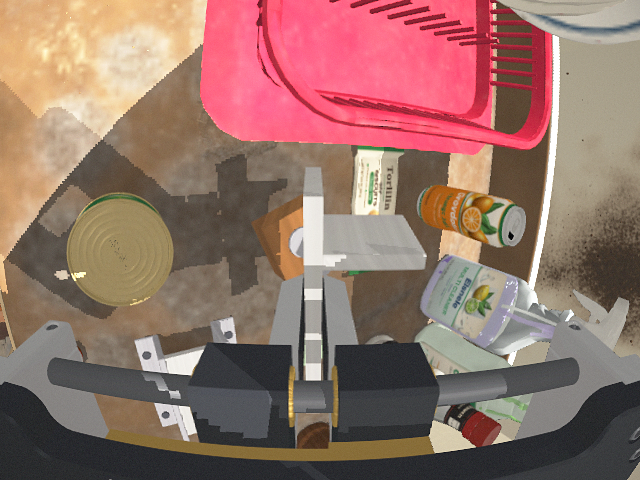

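The wrist view shows the strap held squarely at (313,168–365) with the fin to (425,250). The tin is at (120,250), the block at (280,235), and the patch below is clear. Lowering.

```bash
python3 -m inch '[[[0,0,0,-25,40,-5,-1],[-0.5,0,-0.5,-50,90,-5,-1],[-0.5,0,-0.5,-64,115,-5,-1],[-0.5,0,-0.5,-68,122,-5,-1],[-0.5,0,-0.5,-68,122,-5,-1]]]' 40
sed -i 's/;im=.*$//' place.py; python3 place.py
```

```text
clock: 5.08
eef_pos: [0.4836, -0.133, 0.0302]
tcp_rot: [-1.52, -0.454, -0.37]
force: [-0.6, 0.3, -2.2]
grip_width: 0.079
[-0.696 -0.088  2.365  0.684  0.569 -1.281] [-0.64819959  0.32833044 -2.21342496] [ 0.48361448 -0.13301191  0.03017999]
0.15 (array([  70.3, -123.5,    0.7]), array([0.1, 0.2, 0.2]))
0.03 (array([ 10. , -19.7,   1.1]), array([0.1, 0.2, 0.2]))
0.0 (array([-5.1,  6.2,  1.2]), array([0.1, 0.2, 0.2]))
```

```bash
python3 -m inch '[[[0,0,0,-3,5,0,-1],[0,0,0,-4,6.5,0,-1],[0,0,0,-4,6.5,0,-1]]]' 40
python3 -m inch '[[[0,0,0,-0.5,0.9,0,-1],[0,0,0,-0.5,0.9,0,-1]]]' 40
```

```text
clock: 5.45
eef_pos: [0.4853, -0.1342, 0.025]
tcp_rot: [-1.52, -0.458, -0.374]
force: [-0.2, 5.1, 8.6]
grip_width: 0.083
clock: 5.7
eef_pos: [0.4855, -0.1342, 0.0243]
tcp_rot: [-1.52, -0.459, -0.374]
force: [-1.2, 6.9, 11.1]
grip_width: 0.081
```

```bash
python3 -m inch '[[[0,0,0,0,0,0,-0.7],[0,0,0,0,0,0,-0.7],[0,0,0,0,-5,0,-0.7],[0,0,0,0,-15,0,-0.7],[0,0,0,0,-30,0,-0.7],[0,0,0,0,-80,0,-0.7],[0,0,0,0,-130,0,-0.7]]]' 40
python3 - <<'E'
from h import *
im=env.get_image("top");cv2.imwrite("pics/top1.png",im[:,:,::-1])
cv2.imwrite("pics/b1.png",cv2.resize(im[180:320,310:470,::-1],None,fx=4,fy=4,interpolation=cv2.INTER_CUBIC))
s=env.get_state()
# next: vertical, above strap, tool z at 6deg heading +x, TCP z .20
M2=R.from_euler('z',3,degrees=True).as_matrix()@np.column_stack([[0,-1,0],[0,0,-1],[1,0,0]])
print(s["eef_pos"],to_tool([.40,-.12,.20],M2))
E
```

```text
clock: 6.58
eef_pos: [0.4165, -0.1365, 0.134]
tcp_rot: [-1.519, -0.451, -0.37]
force: [-0.0, -0.5, 0.9]
grip_width: 0.147
[ 0.41814949 -0.13958633  0.14258892] (array([ 14.7, -58.4,  19.6]), array([-23.4,  87.8,  24.8]))
```

View pics/b1.png

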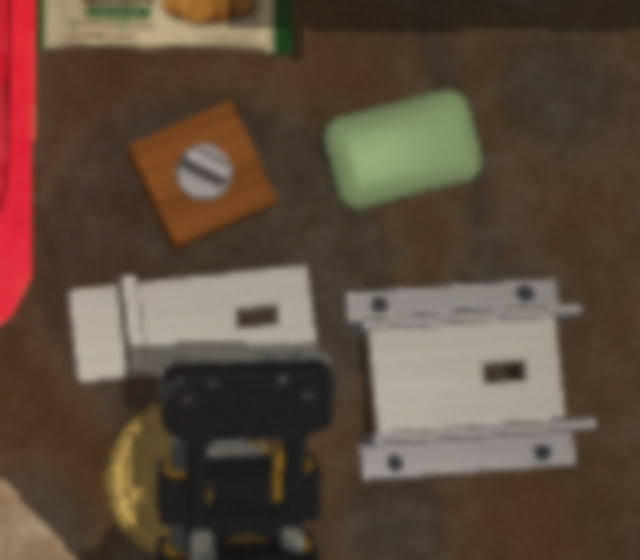

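The arm lies flat, fin up. In this crop (scale 4, offset 310,180) its slot is at (257,316), the fin at (128,310), and it is clear of tin, block and base. Next I'll go vertical above it with the jaws along the strap.

```bash
python3 - <<'E'
from h import *
M2=R.from_euler('z',4,degrees=True).as_matrix()@np.column_stack([[0,-1,0],[0,0,-1],[1,0,0]])
C=lambda u,v:(310+u/4,180+v/4)
for k,uv,z in [("a",C(68,290),.008),("b",C(308,267),.008),("c",C(80,380),.008),("slot",C(257,316),.008),("fin",C(128,278),.054)]: print(k,bp("top",uv,z))
print(to_tool([.46,-.12,.19],M2))
E
```

```text
a [ 0.48612035 -0.07392992  0.008     ]
b [ 0.50088164 -0.20438564  0.008     ]
c [ 0.43731264 -0.08104235  0.008     ]
slot [ 0.47364447 -0.17666331  0.008     ]
fin [ 0.48807332 -0.10379011  0.054     ]
(array([ 61.1, -19.2,  16.7]), array([-23.1,  86.9,  24.9]))
```

```bash
python3 -m inch '[[[0,0,0,20,-40,0,-0.3],[-23,87,25,61,-19,17,-0.3],[-23,87,25,61,-19,17,-0.3],[-23,87,25,61,-19,17,-0.3],[-23,87,25,61,-19,17,-0.3],[-23,87,25,61,-19,17,-0.3],[-23,87,25,61,-19,17,-0.3],[-23,87,25,61,-19,17,-0.3]]]' 40
python3 -m inch '[[[-1,3,1,0,0,0,-0.3],[-1,3,1,0,0,0,-0.3]]]'
python3 - <<'E'
from h import *
s=env.get_state();im=env.get_image("wrist");print(np.round(s["q"],3),s["eef_pos"],np.round(R.from_rotvec(s["tcp_rot"]).as_matrix(),3))
cv2.imwrite("pics/w3.png",im[:,:,::-1]);np.save("w3.npy",np.r_[s["eef_pos"],s["tcp_rot"]])
E
```

```text
clock: 7.62
eef_pos: [0.4598, -0.1174, 0.1806]
tcp_rot: [-1.379, 0.766, -0.977]
force: [0.2, -0.6, 0.7]
grip_width: 0.348
clock: 7.88
eef_pos: [0.46, -0.1177, 0.1805]
tcp_rot: [-1.366, 0.82, -0.995]
force: [-0.0, -0.4, 0.8]
grip_width: 0.352
[-0.487 -0.229  2.085 -0.006  1.18   0.685] [ 0.4600022  -0.11769391  0.18050129] [[ 0.386  0.091  0.918]
 [-0.918 -0.054  0.392]
 [ 0.085 -0.994  0.063]]
```

View pics/w3.png

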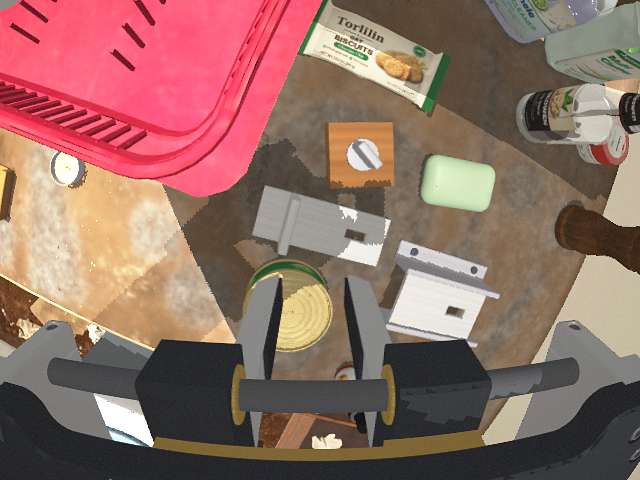

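The wrist view shows the block and screw at (362,154), the arm's slot at (354,236), the fin at (290,222), the plate slot at (455,312) and the base. I'll enlarge it once to measure.

```bash
python3 - <<'E'
import cv2
im=cv2.imread("pics/w3.png");cv2.imwrite("pics/w3c.png",cv2.resize(im[118:348,245:505],None,fx=2.6,fy=2.6,interpolation=cv2.INTER_CUBIC))
E
```

View pics/w3c.png

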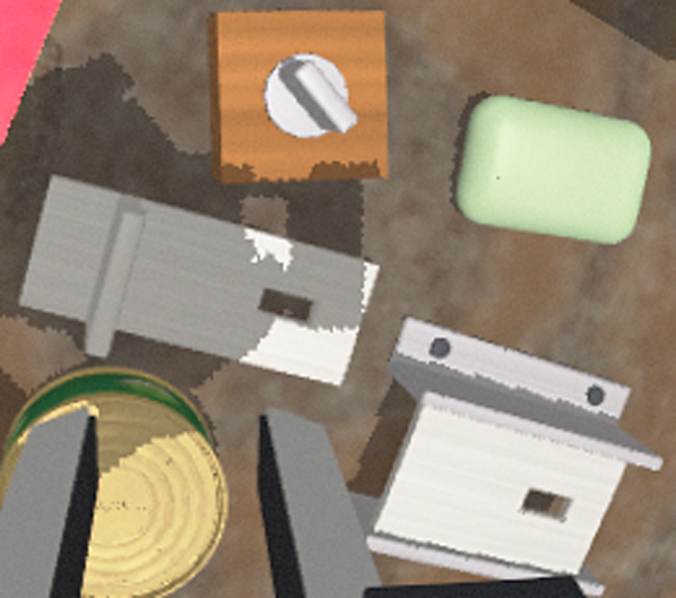

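Crop (scale 2.6, offset 245,118): the strap corners are (52,176), (378,263), (342,384), (20,303), with its slot at (285,304). The plate slot is at (547,503). The cheek tops run (425,393)–(660,463) and (370,540)–(602,590). The wing top runs (307,68)–(348,125), with the flange at (307,95).

```bash
cat > meas.py <<'E'
from h import *
d=np.load("w3.npy");s={"eef_pos":d[:3],"tcp_rot":d[3:]}
P=lambda u,v,z:wbp((245+u/2.6,118+v/2.6),z,s)
g=lambda a,b:np.degrees(np.arctan2(*(a-b)[1::-1]))
tl,tr,br,bl=P(52,176,.008),P(378,263,.008),P(342,384,.008),P(20,303,.008)
E
cat > m2.py <<'E'
from meas import *
print("strap",tl,tr,br,bl,np.linalg.norm(tl-tr),np.linalg.norm(tl-bl),"yaw",g(tl,tr),g(bl,br))
print("c",(tl+tr+bl+br)/4,"slot",P(285,304,.008))
f0,f1=P(133,202,.054),P(97,353,.054);print("fin",f0,f1,np.linalg.norm(f0-f1),(f0+f1)/2)
a,b,c,d_=P(425,393,.046),P(660,463,.046),P(370,540,.046),P(602,590,.046)
print("cheeks",a,b,c,d_,np.linalg.norm(a-b),np.linalg.norm(c-d_),g(a,b),g(c,d_),(a+b+c+d_)/4)
q=[P(425,398,.04),P(625,460,.04),P(375,533,.04),P(583,570,.04)];print("plate",q,sum(q)/4,g(q[0],q[1]))
print("slot",P(547,503,.04),"screw",P(307,95,.034),"wing",P(307,68,.064),P(348,125,.064),g(P(307,68,.064),P(348,125,.064)))
bb=[P(218,12,.03),P(386,12,.03),P(388,178,.03),P(222,183,.03)];print("block",sum(bb)/4,g(bb[0],bb[3]))
E
python3 m2.py
```

```text
strap [ 0.48547197 -0.07316132  0.008     ] [ 0.5018802  -0.20164247  0.008     ] [ 0.45199297 -0.20892476  0.008     ] [ 0.43628807 -0.07938717  0.008     ] 0.1295246555532785 0.04957637585105697 yaw 97.27780403813338 96.91269485508889
c [ 0.4689083  -0.14077893  0.008     ] slot [ 0.47322622 -0.17377889  0.008     ]
fin [ 0.49192997 -0.10078003  0.054     ] [ 0.44067234 -0.10870229  0.054     ] 0.05186623895998022 [ 0.46630116 -0.10474116  0.054     ]
cheeks [ 0.46731978 -0.22578193  0.046     ] [ 0.47629203 -0.34034349  0.046     ] [ 0.40682956 -0.23257862  0.046     ] [ 0.41639166 -0.34567189  0.046     ] 0.11491237236794025 0.11349678524758192 94.47816283501393 94.83289509859655 [ 0.44170826 -0.28609398  0.046     ]
plate [array([ 0.46455322, -0.22952742,  0.04      ]), array([ 0.47103905, -0.32720363,  0.04      ]), array([ 0.40806431, -0.23608791,  0.04      ]), array([ 0.42045397, -0.33540397,  0.04      ])] [ 0.44102764 -0.28205573  0.04      ] 93.79894328048942
slot [ 0.44275025 -0.30120075  0.04      ] screw [ 0.54770908 -0.14386989  0.034     ] wing [ 0.55317495 -0.13419075  0.064     ] [ 0.54193251 -0.1537179   0.064     ] 60.0695019537711
block [ 0.54753931 -0.14429542  0.03      ] 24.282288868891452
```

```bash
python3 - <<'E'
from h import *
M2=R.from_euler('z',7.1,degrees=True).as_matrix()@np.column_stack([[0,-1,0],[0,0,-1],[1,0,0]])
print(to_tool([.4652,-.1056,.12],M2))
E
```

```text
(array([-14.1,  59.9,   5.9]), array([-4.3, 15.9,  4.4]))
```

```bash
python3 -m inch '[[[-4.3,15.9,4.4,-14,60,6,-0.3],[-4.3,15.9,4.4,-14,60,6,-0.3],[-4.3,15.9,4.4,-14,60,6,-0.3],[-4.3,15.9,4.4,-14,60,6,-0.3]]]' 40
cat > t.py <<'E'
import sys
from h import *
x,y,z,a=map(float,sys.argv[1:5])
M2=R.from_euler('z',a,degrees=True).as_matrix()@np.column_stack([[0,-1,0],[0,0,-1],[1,0,0]])
s=env.get_state();print(*to_tool([x,y,z],M2,s),"q",np.round(s["q"],2),"F",np.round(s["force"],1),"T",np.round(s["wrist_torque"],2),"w",round(float(s["grip_width"])*94,1),"p",np.round(s["eef_pos"],4))
E
python3 t.py .4652 -.1056 .02 7.1
```

```text
clock: 8.43
eef_pos: [0.4658, -0.1058, 0.1208]
tcp_rot: [-1.265, 1.116, -1.118]
force: [-0.2, 0.2, -0.7]
grip_width: 0.349
[ -0.3 100.8  -0.7] [-0.1  0.   0. ] q [-0.46 -0.07  2.06  0.    1.15  0.99] F [-0.2  0.2 -0.7] T [0.02 0.18 0.  ] w 32.8 p [ 0.4658 -0.1058  0.1208]
```

```bash
python3 -m inch '[[[0,0,0,0,50,-0.7,-0.3],[0,0,0,0,98,-0.7,-0.3],[0,0,0,0,100,-0.7,-0.3],[0,0,0,0,100,-0.7,-1],[0,0,0,0,100,-0.7,-1],[0,0,0,0,100,-0.7,-1],[0,0,0,0,100,-0.7,-1],[0,0,0,0,100,-0.7,-1]]]' 50
python3 t.py .4652 -.1056 .02 7.1
python3 -m inch '[[[0,0,0,0,-20,0,-1],[0,0,0,0,-60,0,-1],[0,0,0,0,-90,0,-1],[0,0,0,0,-90,0,-1]]]' 50
python3 t.py .4373 -.2314 .10 4.5
```

```text
clock: 9.43
eef_pos: [0.4662, -0.1062, 0.0219]
tcp_rot: [-1.264, 1.117, -1.12]
force: [-1.8, -0.1, 7.0]
grip_width: 0.08
[-0.7  1.9 -0.9] [-0.1 -0.1  0. ] q [-0.46  0.1   2.1   0.    0.94  0.99] F [-1.8 -0.1  7. ] T [0.29 0.27 0.03] w 7.5 p [ 0.4662 -0.1062  0.0219]
clock: 9.93
eef_pos: [0.4666, -0.1065, 0.1125]
tcp_rot: [-1.263, 1.114, -1.122]
force: [-0.0, 0.1, -2.1]
grip_width: 0.08
[120.4  12.7 -44.5] [-0.3  2.5  0.1] q [-0.46 -0.06  2.06  0.    1.13  0.99] F [-0.   0.1 -2.1] T [ 0.02  0.17 -0.02] w 7.5 p [ 0.4666 -0.1065  0.1125]
```

```bash
python3 -m inch '[[[0,0,0,60,0,-20,-1],[0,2.5,0,120,12,-43.5,-1],[0,2.5,0,120,12,-43.5,-1],[0,2.5,0,120,12,-43.5,-1],[0,2.5,0,120,12,-43.5,-1]]]' 50
python3 t.py .4382 -.2313 .07 4.5
python3 - <<'E'
from h import *
im=env.get_image("wrist");s=env.get_state()
np.save("w4.npy",np.r_[s["eef_pos"],s["tcp_rot"]])
cv2.imwrite("pics/w4.png",im[:,:,::-1])
E
```

```text
clock: 10.55
eef_pos: [0.4362, -0.2287, 0.0973]
tcp_rot: [-1.246, 1.151, -1.148]
force: [-0.2, 0.5, -2.0]
grip_width: 0.079
[ 2.8 27.3  1.8] [ 0.1  0.1 -0.1] q [-0.71  0.01  2.03  0.    1.1   0.78] F [-0.2  0.5 -2. ] T [ 0.04  0.11 -0.01] w 7.4 p [ 0.4362 -0.2287  0.0973]
```

View pics/w4.png

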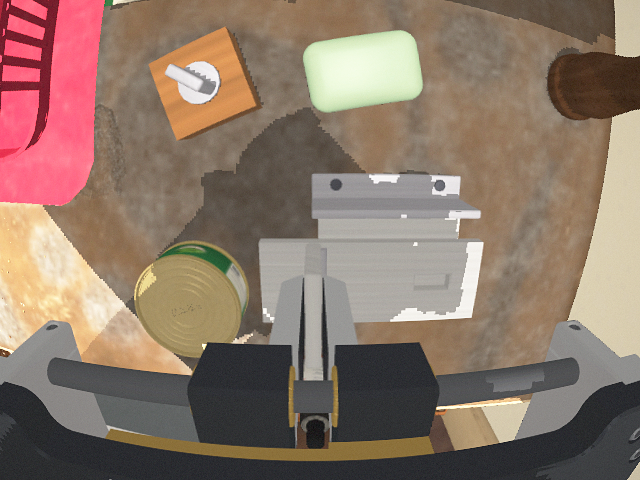

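The view shows the arm held level above the base. The strap's far edge runs (259,239)–(483,241), its slot is near (432,282), and the cheek is at (318–480,215). I'll compute the offset from these.

```bash
python3 - <<'E'
from h import *
d=np.load("w4.npy");s={"eef_pos":d[:3],"tcp_rot":d[3:]}
a,b,c,sl=[wbp(p,.0834,s) for p in [(259,239),(483,241),(472,316),(432,282)]]
g=lambda a,b:np.degrees(np.arctan2(*(a-b)[1::-1]))
print(a,b,c,sl,np.linalg.norm(a-b),np.linalg.norm(b-c),g(a,b))
u=(a-b)/np.linalg.norm(a-b);n=np.array([-u[1],u[0],0])
ctr=(a+b)/2+.025*n; print("ctr",ctr,"rel tcp along,lat",(ctr-s["eef_pos"])@u,(ctr-s["eef_pos"])@n)
for p in [(318,215),(480,215),(311,176),(460,177)]: print(wbp(p,.046 if p[1]>200 else .0,s))
E
```

```text
[ 0.45872133 -0.19687365  0.0834    ] [ 0.46770521 -0.32642929  0.0834    ] [ 0.41796016 -0.33126877  0.0834    ] [ 0.4401352  -0.29862526  0.0834    ] 0.12986676316305137 0.049979900762338554 93.96676003370413
ctr [ 0.43827316 -0.26338091  0.0834    ] rel tcp along,lat -0.034684172415007916 0.0005860828146563102
[ 0.4658808  -0.22932757  0.046     ]
[ 0.47575537 -0.34026326  0.046     ]
[ 0.48460149 -0.22313716  0.        ]
[ 0.49568024 -0.34027833  0.        ]
```

```bash
python3 -m inch '[[[0,-0.5,0,2.8,0,1.5,-1],[0,-0.5,0,2.8,20,1.5,-1],[0,-0.5,0,2.8,28,1.5,-1],[0,-0.5,0,2.8,31,1.5,-1],[0,-0.5,0,2.8,33,1.5,-1]]]' 50
python3 t.py .4379 -.2314 .062 5.0
```

```text
clock: 11.22
eef_pos: [0.4383, -0.2328, 0.0653]
tcp_rot: [-1.249, 1.144, -1.144]
force: [0.2, -0.1, -1.9]
grip_width: 0.079
[-1.5  3.3 -0.3] [ 0.  0. -0.] q [-0.72  0.07  2.04  0.    1.04  0.77] F [ 0.2 -0.1 -1.9] T [ 0.01  0.14 -0.  ] w 7.4 p [ 0.4383 -0.2328  0.0653]
```

```bash
python3 -m inch '[[[0,0,0,-1.5,1.5,0,-1],[0,0,0,-1.5,3,0,-1],[0,0,0,-1.5,3.5,0,-1],[0,0,0,-1.5,3.5,0,-1]]]' 50
python3 t.py .4379 -.2314 .062 5.0
```

```text
clock: 11.72
eef_pos: [0.4381, -0.2313, 0.062]
tcp_rot: [-1.249, 1.145, -1.144]
force: [-1.5, 1.9, 2.3]
grip_width: 0.082
[ 0.1 -0.  -0.2] [ 0.  0. -0.] q [-0.72  0.07  2.04  0.    1.03  0.77] F [-1.5  1.9  2.3] T [ 0.2   0.38 -0.  ] w 7.7 p [ 0.4381 -0.2313  0.062 ]
```

```bash
python3 -m inch '[[[0,0,0,0,0,0,-0.5],[0,0,0,0,0,0,-0.5],[0,0,0,0,0,0,-0.5],[0,0,0,0,-20,0,-0.5],[0,0,0,0,-70,0,-0.5],[0,0,0,0,-100,0,-0.5],[0,0,0,0,-100,0,-0.5]]]' 50
python3 t.py .5476 -.144 .12 60
python3 - <<'E'
from h import *
s=env.get_state();im=env.get_image("wrist");np.save("w5.npy",np.r_[s["eef_pos"],s["tcp_rot"]]);cv2.imwrite("pics/w5.png",im[:,:,::-1])
for p in [(.44275,-.3012,.048),(.44275,-.3012,.04)]: print(wpr(p,s))
E
```

```text
clock: 12.6
eef_pos: [0.4394, -0.2325, 0.164]
tcp_rot: [-1.249, 1.14, -1.149]
force: [-0.2, 0.6, -0.7]
grip_width: 0.249
[-78.8  44.2 115.4] [ -0.1 -55.    0.3] q [-0.72 -0.08  1.98  0.    1.23  0.77] F [-0.2  0.6 -0.7] T [-0.05  0.19  0.01] w 23.4 p [ 0.4394 -0.2325  0.164 ]
[394.04482981 234.8413391 ]
[392.09138393 232.25658871]
```

```bash
python3 -m inch '[[[0,-10,0,-40,20,60,-0.3],[0,-55,0,-79,44,115,-0.3],[0,-55,0,-79,44,115,-0.3],[0,-55,0,-79,44,115,-0.3],[0,-55,0,-79,44,115,-0.3],[0,-55,0,-79,44,115,-0.3],[0,-55,0,-79,44,115,-0.3]]]' 40
python3 t.py .5476 -.144 .0365 60
python3 - <<'E'
from h import *
s=env.get_state();im=env.get_image("wrist");np.save("w6.npy",np.r_[s["eef_pos"],s["tcp_rot"]]);cv2.imwrite("pics/w6.png",im[:,:,::-1])
print(wpr((.5476,-.144,.064),s),wpr((.5476,-.144,.034),s))
a=cv2.imread("pics/w5.png")[190:310,270:430];b=cv2.imread("pics/w6.png")
u=wpr((.5476,-.144,.05),s).astype(int);print(u)
b=b[u[1]-80:u[1]+40,u[0]-80:u[0]+80]
f=lambda i:cv2.resize(i,(533,400),interpolation=cv2.INTER_CUBIC)
A=f(a);Bb=f(b);
cv2.imwrite("pics/c56.png",cv2.resize(np.hstack([A,Bb]),(800,300),interpolation=cv2.INTER_AREA))
E
```

```text
clock: 13.52
eef_pos: [0.5448, -0.1422, 0.1162]
tcp_rot: [-1.53, 0.414, -0.41]
force: [-0.3, 0.1, -0.3]
grip_width: 0.351
[ 3.6 79.7 -0.2] [-0.  -0.1 -0.2] q [-0.46  0.14  1.85  0.    1.15  0.07] F [-0.3  0.1 -0.3] T [-0.13  0.11 -0.  ] w 33.0 p [ 0.5448 -0.1422  0.1162]
[318.02384974 257.97363866] [317.57269763 244.09504194]
[317 251]
```

View pics/c56.png

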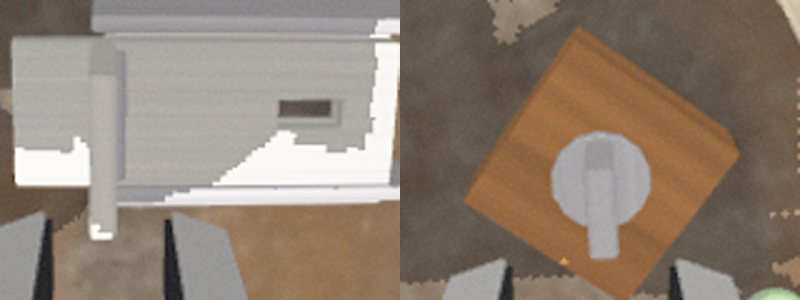

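Left crop: the arm's slot is centred at about pixel (394,234), where predicted, and mostly open to the plate slot beneath. Right crop: the screw's flange is at (317,243) and the wing is in line with the fingers, also as predicted. Descending to grip the wing.

```bash
python3 -m inch '[[[0,0,0,3.5,40,0,-0.3],[0,0,0,3.5,77,0,-0.3],[0,0,0,3.5,79,0,-0.3],[0,0,0,3.5,79,0,-1],[0,0,0,3.5,79,0,-1],[0,0,0,3.5,79,0,-1],[0,0,0,3.5,79,0,-1],[0,0,0,3.5,79,0,-1]]]' 50
python3 t.py .5476 -.144 .0365 60
python3 -m inch '[[[0,0,0,0,-20,0,-1],[0,0,0,0,-60,0,-1],[0,0,0,0,-110,0,-1],[0,0,0,0,-110,0,-1]]]' 50
python3 t.py .4428 -.3012 .10 94.5
python3 - <<'E'
from h import *
s=env.get_state();im=env.get_image("wrist");np.save("w7.npy",np.r_[s["eef_pos"],s["tcp_rot"]]);cv2.imwrite("pics/w7.png",im[:,:,::-1])
E
```

```text
clock: 14.58
eef_pos: [0.5495, -0.1446, 0.04]
tcp_rot: [-1.532, 0.409, -0.411]
force: [-0.6, 0.8, 5.7]
grip_width: 0.085
[-2.   3.5 -0.4] [-0.   0.   0.1] q [-0.46  0.27  1.87  0.    1.01  0.07] F [-0.6  0.8  5.7] T [ 0.08  0.32 -0.06] w 8.0 p [ 0.5495 -0.1446  0.04  ]
clock: 15.08
eef_pos: [0.5517, -0.1456, 0.1546]
tcp_rot: [-1.533, 0.402, -0.418]
force: [0.4, -0.4, -0.1]
grip_width: 0.081
[ -17.2   54.2 -189.2] [  0.1 -34.5   0.6] q [-0.46  0.11  1.81  0.    1.21  0.07] F [ 0.4 -0.4 -0.1] T [-0.08  0.07 -0.01] w 7.6 p [ 0.5517 -0.1456  0.1546]
```

```bash
python3 -m inch '[[[0,-10,0,-4,0,-50,-1],[0,-20,0,-8,0,-100,-1],[0,-30,0,-17,20,-150,-1],[0,-34.5,0.6,-17,40,-189,-1],[0,-34.5,0.6,-17,54,-189,-1],[0,-34.5,0.6,-17,54,-189,-1],[0,-34.5,0.6,-17,54,-189,-1]]]' 50
python3 t.py .4428 -.3012 .10 94.5
```

```text
clock: 16.0
eef_pos: [0.4401, -0.2985, 0.0946]
tcp_rot: [-1.567, -0.055, 0.071]
force: [-0.2, 0.2, 0.2]
grip_width: 0.079
[ 2.5 -5.4 -2.9] [-0.2  0.1 -0.6] q [-0.81  0.11  1.93 -0.01  1.11 -0.88] F [-0.2  0.2  0.2] T [-0.08  0.05  0.03] w 7.4 p [ 0.4401 -0.2985  0.0946]
```

```bash
python3 -m inch '[[[0,0,-0.5,2.5,0,-2.9,-1],[0,0,-0.5,2.5,5,-2.9,-1],[0,0,-0.5,2.5,10,-2.9,-1],[0,0,-0.5,2.5,10,-2.9,-1]]]' 50
python3 t.py .4428 -.3012 .058 94.5
python3 -m inch '[[[0,0,0,0,2,0,-1],[0,0,0,0,4,0,-1],[0,0,0,0,6,0,-1],[0,0,0,0,6,0,-1]]]' 50
python3 t.py .4428 -.3012 .058 94.5
```

```text
clock: 16.5
eef_pos: [0.4417, -0.3016, 0.0837]
tcp_rot: [-1.565, -0.06, 0.064]
force: [-0.9, -0.0, -0.5]
grip_width: 0.078
[ 1.2 25.7  0.2] [-0.3  0.  -0.1] q [-0.81  0.13  1.93  0.    1.09 -0.89] F [-0.9 -0.  -0.5] T [-0.04  0.05 -0.01] w 7.3 p [ 0.4417 -0.3016  0.0837]
clock: 17.0
eef_pos: [0.4419, -0.302, 0.0782]
tcp_rot: [-1.566, -0.06, 0.064]
force: [-1.0, 0.3, -0.8]
grip_width: 0.083
[ 1.  20.2  0.6] [-0.2  0.  -0.1] q [-0.81  0.14  1.93  0.    1.07 -0.89] F [-1.   0.3 -0.8] T [-0.08  0.03  0.  ] w 7.8 p [ 0.4419 -0.302   0.0782]
```

Foot at about 0.0465, with no vertical resistance, so it is in the arm's slot. Continuing in small steps.

```bash
python3 -m inch '[[[0,0,0,0.8,2,0.5,-1],[0,0,0,0.8,4,0.5,-1],[0,0,0,0.8,6,0.5,-1],[0,0,0,0.8,8,0.5,-1],[0,0,0,0.8,8,0.5,-1]]]' 50
python3 t.py .4428 -.3012 .058 94.5
```

```text
clock: 17.62
eef_pos: [0.4426, -0.3013, 0.0701]
tcp_rot: [-1.566, -0.06, 0.064]
force: [0.3, 0.2, -0.2]
grip_width: 0.079
[ 0.2 12.1  0.1] [-0.2  0.  -0.1] q [-0.81  0.15  1.94  0.    1.06 -0.89] F [ 0.3  0.2 -0.2] T [-0.03  0.07 -0.01] w 7.5 p [ 0.4426 -0.3013  0.0701]
```

```bash
python3 -m inch '[[[0,0,0,0,2,0,-1],[0,0,0,0,4,0,-1],[0,0,0,0,6,0,-1],[0,0,0,0,6,0,-1]]]' 50
python3 t.py .4428 -.3012 .058 94.5
python3 -m inch '[[[0,0,0,0,2,0,-1],[0,0,0,0,4,0,-1],[0,0,0,0,5.5,0,-1],[0,0,0,0,5.5,0,-1]]]' 50
python3 t.py .4428 -.3012 .058 94.5
```

```text
clock: 18.12
eef_pos: [0.4426, -0.3013, 0.0642]
tcp_rot: [-1.566, -0.06, 0.064]
force: [-0.2, 0.5, -1.1]
grip_width: 0.086
[0.2 6.2 0.1] [-0.2  0.  -0.1] q [-0.81  0.16  1.94  0.    1.05 -0.89] F [-0.2  0.5 -1.1] T [-0.12  0.04 -0.02] w 8.1 p [ 0.4426 -0.3013  0.0642]
clock: 18.62
eef_pos: [0.4427, -0.3013, 0.0587]
tcp_rot: [-1.566, -0.06, 0.064]
force: [-1.3, 0.1, -0.8]
grip_width: 0.082
[0.1 0.7 0.1] [-0.2  0.  -0.1] q [-0.81  0.17  1.94  0.    1.04 -0.89] F [-1.3  0.1 -0.8] T [-0.05  0.07 -0.03] w 7.7 p [ 0.4427 -0.3013  0.0587]
```

The screw passed through both slots with no resistance. I'll raise it so the crossbar straddles the plate/arm interface and feel both ends along the channel. That drags the arm's slot into line with the plate's.

```bash
python3 -m inch '[[[0,0,0,0,-6,0,-1],[0,0,0,0,-9.5,0,-1],[0,0,0,0,-9.5,1.5,-1],[0,0,0,0,-9.5,2.5,-1],[0,0,0,0,-9.5,2.5,-1]]]' 50
python3 t.py .4428 -.3012 .0685 94.5
python3 -m inch '[[[0,0,0,0,0,-1.5,-1],[0,0,0,0,0,-3,-1],[0,0,0,0,0,-4.5,-1],[0,0,0,0,0,-4.5,-1]]]' 50
python3 t.py .4428 -.3012 .0685 94.5
```

```text
clock: 19.25
eef_pos: [0.4425, -0.2989, 0.0683]
tcp_rot: [-1.566, -0.061, 0.064]
force: [-0.1, -0.2, -0.3]
grip_width: 0.082
[ 0.1 -0.2 -2.3] [-0.2  0.  -0.1] q [-0.81  0.15  1.94  0.    1.05 -0.89] F [-0.1 -0.2 -0.3] T [-0.09  0.03  0.04] w 7.7 p [ 0.4425 -0.2989  0.0683]
clock: 19.75
eef_pos: [0.4428, -0.3031, 0.0683]
tcp_rot: [-1.565, -0.06, 0.063]
force: [-0.5, 1.2, 0.4]
grip_width: 0.082
[ 0.1 -0.2  1.9] [-0.3  0.  -0.1] q [-0.81  0.16  1.93  0.    1.06 -0.89] F [-0.5  1.2  0.4] T [0.36 0.01 0.02] w 7.7 p [ 0.4428 -0.3031  0.0683]
```

```bash
python3 -m inch '[[[0,0,0,0,0,-0.8,-1],[0,0,0,0,0,-1.5,-1],[0,0,0,0,0,-1.5,-1]]]' 50
python3 t.py .4428 -.3012 .0685 94.5
python3 -m inch '[[[0,0,0,0,0,2,-1],[0,0,0,0,0,4,-1],[0,0,0,0,0,6,-1],[0,0,0,0,0,7,-1],[0,0,0,0,0,7,-1]]]' 50
python3 t.py .4428 -.3012 .0685 94.5
python3 -m inch '[[[0,0,0,0,0,0.8,-1],[0,0,0,0,0,1.5,-1],[0,0,0,0,0,1.5,-1]]]' 50
python3 t.py .4428 -.3012 .0685 94.5
```

```text
clock: 20.12
eef_pos: [0.4429, -0.3037, 0.0682]
tcp_rot: [-1.563, -0.06, 0.064]
force: [-0.4, 6.5, 3.6]
grip_width: 0.086
[ 0.1 -0.3  2.5] [-0.4  0.  -0.1] q [-0.81  0.16  1.93  0.    1.06 -0.89] F [-0.4  6.5  3.6] T [ 1.22  0.13 -0.03] w 8.0 p [ 0.4429 -0.3037  0.0682]
clock: 20.75
eef_pos: [0.4426, -0.2983, 0.0686]
tcp_rot: [-1.567, -0.061, 0.063]
force: [0.5, -1.6, 0.3]
grip_width: 0.083
[-0.   0.1 -2.9] [-0.2  0.  -0.1] q [-0.81  0.15  1.94  0.    1.05 -0.89] F [ 0.5 -1.6  0.3] T [-0.25  0.04  0.04] w 7.8 p [ 0.4426 -0.2983  0.0686]
clock: 21.12
eef_pos: [0.4426, -0.2974, 0.0688]
tcp_rot: [-1.568, -0.061, 0.063]
force: [-0.2, -4.3, -1.5]
grip_width: 0.081
[-0.1  0.3 -3.8] [-0.1  0.  -0.1] q [-0.8   0.15  1.94  0.    1.05 -0.88] F [-0.2 -4.3 -1.5] T [-1.16  0.05 -0.02] w 7.7 p [ 0.4426 -0.2974  0.0688]
```

Firm stops are at y≈-0.3032 and -0.2977, so the slot centre is about -0.3005, matching the camera, and the arm's slot has been dragged over it. Centring and pushing down.

```bash
python3 -m inch '[[[0,0,0,0,0,-3.4,-1],[0,0,0,0,0,-3.4,-1],[0,0,0,0,4,-3.4,-1],[0,0,0,0,8,-3.4,-1],[0,0,0,0,10,-3.4,-1],[0,0,0,0,10.5,-3.4,-1],[0,0,0,0,10.5,-3.4,-1]]]' 50
python3 t.py .4428 -.3005 .058 94.5
python3 -m inch '[[[0,0,0,0,0.7,0,-1],[0,0,0,0,1.4,0,-1],[0,0,0,0,1.4,0,-1]]]' 50
python3 t.py .4428 -.3005 .058 94.5
```

```text
clock: 22.0
eef_pos: [0.4427, -0.2998, 0.0581]
tcp_rot: [-1.566, -0.061, 0.063]
force: [0.1, 1.4, 1.8]
grip_width: 0.081
[ 0.   0.1 -0.7] [-0.2  0.  -0.1] q [-0.81  0.17  1.94  0.    1.03 -0.89] F [0.1 1.4 1.8] T [ 0.12  0.18 -0.  ] w 7.6 p [ 0.4427 -0.2998  0.0581]
clock: 22.38
eef_pos: [0.4427, -0.2999, 0.058]
tcp_rot: [-1.566, -0.06, 0.064]
force: [-4.8, 4.4, 11.3]
grip_width: 0.083
[ 0.   0.  -0.6] [-0.2  0.  -0.1] q [-0.81  0.17  1.94  0.    1.04 -0.89] F [-4.8  4.4 11.3] T [0.74 0.91 0.04] w 7.8 p [ 0.4427 -0.2999  0.058 ]
```

Flange seated at TCP z=0.058 with 11 N. Easing off and turning a quarter.

```bash
python3 -m inch '[[[0,0,0,0,-1,0,-1],[0,15,0,0,-1,0,-1],[0,30,0,0,-1,0,-1],[0,40,0,0,-1,0,-1],[0,50,0,0,-1,0,-1],[0,60,0,0,-1,0,-1],[0,70,0,0,-1,0,-1],[0,80,0,0,-1,0,-1]]]' 50
python3 t.py .4428 -.3002 .058 4.5
python3 -m inch '[[[0,5,0,0,0,0,-1],[0,10,0,0,0,0,-1],[0,10,0,0,0,0,-1]]]' 50
python3 t.py .4428 -.3002 .058 4.5
```

```text
clock: 23.38
eef_pos: [0.4433, -0.3005, 0.058]
tcp_rot: [-1.346, 0.963, -0.961]
force: [0.8, -0.1, 1.9]
grip_width: 0.08
[-0.4  0.  -0.4] [-0.  14.5 -0.1] q [-0.81  0.17  1.94  0.    1.03  0.43] F [ 0.8 -0.1  1.9] T [-0.12  0.07  0.01] w 7.5 p [ 0.4433 -0.3005  0.058 ]
clock: 23.75
eef_pos: [0.4432, -0.3005, 0.058]
tcp_rot: [-1.281, 1.089, -1.086]
force: [0.4, 0.3, 3.0]
grip_width: 0.078
[-0.4  0.  -0.4] [ 0.   4.9 -0.1] q [-0.81  0.17  1.94  0.    1.03  0.6 ] F [0.4 0.3 3. ] T [-0.12 -0.06  0.01] w 7.4 p [ 0.4432 -0.3005  0.058 ]
```

```bash
python3 -m inch '[[[0,5,0,0,0,0,-1],[0,5,0,0,0,0,-1],[0,5,0,0,-1.5,0,-1],[0,5,0,0,-2.7,0,-1],[0,5,0,0,-2.7,0,-1]]]' 50
python3 t.py .4428 -.3002 .058 4.5
python3 -m inch '[[[0,0,0,0,1.5,0,-1],[0,0,0,0,3,0,-1],[0,0,0,0,3.2,0,-1],[0,0,0,0,3.2,0,-1]]]' 50
python3 t.py .4428 -.3002 .058 4.5
```

```text
clock: 24.38
eef_pos: [0.4421, -0.2993, 0.0596]
tcp_rot: [-1.243, 1.157, -1.148]
force: [-0.4, 0.0, -0.9]
grip_width: 0.081
[0.9 1.6 0.6] [ 0.1 -0.1 -0.3] q [-0.81  0.16  1.94  0.    1.04  0.69] F [-0.4  0.  -0.9] T [0.01 0.19 0.  ] w 7.6 p [ 0.4421 -0.2993  0.0596]
clock: 24.88
eef_pos: [0.4426, -0.2998, 0.058]
tcp_rot: [-1.243, 1.157, -1.149]
force: [-3.8, 3.2, 8.0]
grip_width: 0.08
[0.4 0.  0.1] [ 0.1 -0.2 -0.2] q [-0.81  0.17  1.94  0.    1.04  0.69] F [-3.8  3.2  8. ] T [ 0.51  0.66 -0.01] w 7.6 p [ 0.4426 -0.2998  0.058 ]
```

```bash
python3 -m inch '[[[0,0,0,0,-0.7,0,-1],[0,0,0,0,-0.7,0,-0.6],[0,0,0,0,-0.7,0,-0.6],[0,0,0,0,-0.7,0,-0.6],[0,0,0,0,-30,0,-0.6],[0,0,0,0,-80,0,-0.6],[0,0,0,0,-130,-40,-0.6],[0,0,0,0,-130,-40,-0.6]]]' 50
python3 - <<'E'
from h import *
s=env.get_state();im=env.get_image("wrist")[:,:,::-1];print(s["eef_pos"],s["force"])
ps=[(.4427,-.3,.048),(.4427,-.3,.082)];print([wpr(p,s) for p in ps])
u=wpr(ps[0],s).astype(int);cv2.imwrite("pics/w9.png",im)
t=env.get_image("top")[:,:,::-1];cv2.imwrite("pics/top9.png",t)
x0=max(0,u[0]-120);y0=max(0,u[1]-110);print(x0,y0)
a=cv2.resize(im[y0:y0+200,x0:x0+220],(440,400),interpolation=cv2.INTER_CUBIC)
b=cv2.resize(t[170:330,320:464],(360,400),interpolation=cv2.INTER_CUBIC)
cv2.imwrite("pics/fin.png",np.hstack([a,b]))
E
```

```text
clock: 25.88
eef_pos: [0.4036, -0.3055, 0.1917]
tcp_rot: [-1.243, 1.15, -1.159]
force: [-1.0, -0.0, -0.6]
grip_width: 0.2
[ 0.40361773 -0.30546476  0.19171838] [-1.04142838 -0.02357438 -0.56084915]
[array([309.49101092, 180.14314649]), array([309.31807477, 185.98521064])]
189 70
```

View pics/fin.png

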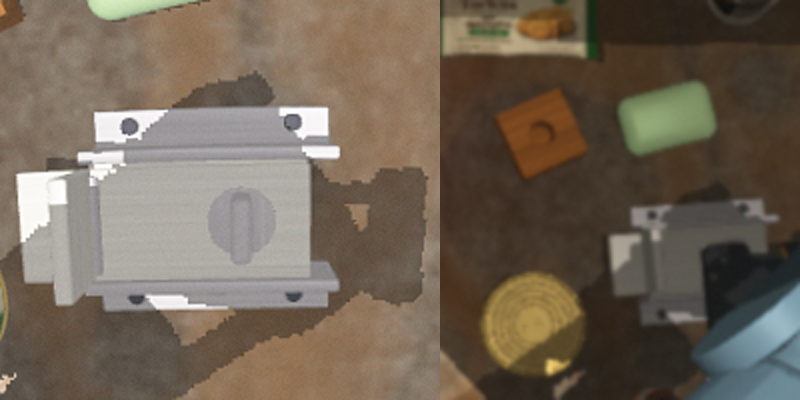

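The final view shows the flange flat on the arm at pixel (309,181), where predicted (309.5,180). The wing lies across the arm, the arm is between the cheeks, the tin, soap and packet are in place, and the gripper is clear.

```bash
python3 - <<'E'
from h import *
print(env.finish_job())
E
```

```text
the job is handed in; nothing more can be done
None
```

The pan-lid rest is assembled and I handed the job in at about 26 s on the robot's clock. No verdict came back.

- **Arm:** I lifted it from the rack, tipped it about 30° and let it fall flat, fin up, on a clear patch of worktop. I then took it by the fin and laid it in the channel, slot over slot.
- **Slots:** The screw dropped through both without resistance. I then drew it back to feel both ends of the plate's slot. The firm stops were at y ≈ -0.3032 and -0.2977, so the centre is about -0.3005, matching the camera. That also dragged the arm's slot into line.
- **Screw:** I pushed it down until the flange seated (11 N), gave it a quarter turn and let go.

**Last checks:** The final picture shows the flange where it should be (within about 1 px), the wing across the arm and the gripper clear. The tin, soap and packet are where they were. The tea light was outside that picture, but nothing was moved near it after the first carry.

**What did not go cleanly:**
- My first spot for tipping the arm was out of reach, so I switched to another one. There the force reading rose to about 16 N, possibly the fin or arm brushing something, and it cleared when I moved off.
- Pulling up to test the lock gave only 1.6 mm of lift and little force. That is about the expected slack, so it does not prove the lock holds.

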